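Clip the test hook to the electrode pin

TASK

I am measuring the moisture of this oak board. Take the sprung hook clip out of the accessory tray and fit it to the electrode pin that has no clip yet: press its plunger so the hook runs out, pass the hook round the bare steel of the pin, and let go, so that the clip grips the pin by itself and stands out roughly level. Leave the clip that is already fitted, the straight prod in the tray and the meter as they are.

Things in the scene. Friction and masses are not known exactly. Their poses are not given: they have to be found in the camera images.
- clip: loose sprung hook clip, black, 110 mm long, 24 g, lying level in one of the tray's pockets (which one varies). Origin on its long axis at the front of its finger wings; x along the axis to the hook, z up as it lies. Sleeve 13 mm thick, x -26 to -4 mm; nose tube 8 mm thick, x 0 to 50; nose tip 13 mm thick, x 50 to 62, with a flat front face. A 20 N pinch of wings and thumb plate carries it.
- wing_grip (a point): on the clip: front face of its finger wings, 11 mm above the axis. The wings are a plate 4 mm thick (x -4 to 0 mm), 18 mm wide in y, reaching 17 mm above and below the axis. One jaw pushes here towards -x, above the nose tube, the other on the thumb plate
- thumb_grip (a point): on the clip's plunger: rear face of its round thumb plate (32 mm across, 5 mm thick), 11 mm above the axis; at clip x -45 mm at rest, -33 mm pressed. Pinching thumb plate and wings together (45 mm apart at rest, 33 mm pressed) runs the hook out. The plunger slides freely, so hook and wings both follow the jaws
- jaw (a point): on the clip: where the pin should stand before letting go, with the hook run out: clip x 68, y +1, z 0 mm, midway between the nose face (x 62) and the hook (12.5 mm from the nose face when out, 11 mm at its lip, 0.5 mm at rest). When the jaws open evenly, nose and hook close on the pin from both sides
- plunger (a joint): travel in m of the clip's plunger with its hook: 0 at rest, 0.012 pressed (hook fully out); spring 3.2 N at rest, 8 N pressed; about 0.003 with a pin caught. The hook is 3 mm steel wire: it leaves the nose tip at clip y -3.5 mm, runs forward, crosses to y +7 mm in front of the tip and ends in a small lip turned back: its mouth is open towards clip +y only
- tray: fixed plywood tray 156 x 130 x 24 mm. Origin: centre of underside, x along its two equal pockets (centre lines y +10 and -40 mm). Clip and prod lie in them, axis 23 mm above the underside, pointing to +x, with 1 mm play sideways, 7 mm fore and aft, and room for the hook to run out. Only the clip's wings and thumb plate stand up clear of the tray, to 16 mm above its top
- prod: straight pointed test prod in the tray's other pocket: black, 131 mm long, no plunger or wings, a round collar 18 mm across and a needle point. Origin on its axis at the collar's front face, x towards the point. Leave it in place
- pin_free: electrode pin without a clip, fixed upright in the board (which of the two is free varies). Origin where its axis meets the board's top, z up. Grey insulating collar up to 16 mm (13 mm across at its foot), bare steel 4 mm in diameter from there to 50 mm, then a round head 10 mm across, to 56 mm
- pin_mid (a point): point on the free pin's axis 33 mm above the board: middle of its bare steel, the height for the clip's axis
- pin_used: the other, equal pin, 45 mm from the free one along the board, with an equal clip already fitted at 33 mm above the board, which sticks out along this body's +y to 106 mm from the pin. Origin where the pin meets the board's top. Fixed; leave it alone
- board: planed oak board, 340 x 110 mm, 45 mm thick, lying flat, fixed. Origin at the centre of its underside, x along its length. The pins stand at x -82 and -37 mm, y -10 mm. The fitted clip sticks out to the board's +y side; the -y side of the pins is clear
- meter: hand-held moisture meter, grey, 130 x 56 x 24 mm, lying on the board's +x half. Origin at the centre of its underside. Leave it
Things that resemble listed ones, but are neither listed nor needed, are in the scene too. Leave any yellow look-alike of the clip alone. Of the things that look like the tray, the larger one is meant.

How it is judged:
On the way, in this order (a step that is already met when the one before it is completed fails the run):
1. the clip is lifted clear of the tray (z of clip in the frame of tray above 0.055 m), for 0.1 s.
2. with the plunger pressed, the free pin stands between the clip's nose and its run-out hook (value of joint plunger above 0.007 m and x of pin_mid in the frame of clip between 0.062 and 0.0755 m and y of pin_mid in the frame of clip between -0.0035 and 0.0055 m and z of pin_mid in the frame of clip between -0.013 and 0.013 m), for 0.1 s.
At the end, for the whole second after the job is handed in: The clip, let go and at rest, grips the bare steel of the free pin between its hook and nose (plunger at 1 to 5.5 mm, clip pressing on the pin with over 1 N, the pin within 13 mm of the middle of its bare steel) and stands out within about 24 degrees of level (value of joint plunger between 0.001 and 0.0055 m and x of pin_mid in the frame of clip between 0.061 and 0.068 m and y of pin_mid in the frame of clip between -0.0035 and 0.0055 m and z of pin_mid in the frame of clip between -0.013 and 0.013 m and contact force between clip and pin_free above 1 N and angle between clip's own x axis and vertical between 1.15 and 2 rad and linear speed of clip below 0.02 m/s); the robot touches nothing.
It fails at once if the straight prod is moved more than 10 mm (distance of prod from where it was at the start of the episode above 0.01 m).
It fails at once if the meter is moved more than 15 mm (distance of meter from where it was at the start of the episode above 0.015 m).
It fails at once if the pin with the clip already fitted is knocked with more than 5 N (contact force between anything else and pin_used above 5 N).
It also fails if it takes over 40 s, if anything falls off the work surface, if the arm or the gripper's body presses on something with over 40 N, if the wrist force passes 120 N, or if a joint passes its speed limit or range.

ROBOT

A 6-joint arm with a two-finger parallel gripper is mounted at the origin on the work surface. World frame = base frame: x ahead of the robot, y to its left, z up, the work surface at z = 0. Lengths are in m, angles in rad, forces in N, time in s.
With the tool pointing down it reaches from about 0.375 to 0.975 m from the base axis. Payload 3.8 kg.
Tool frame: the origin (TCP) lies at the very end of the fingers, on their centre line; the grasp point (between the pads) lies 19 mm behind it; z points along the fingers, y is the direction in which the jaws open and shut (so a half turn about z gives the same grasp; the last joint's range is limited). The gripper opens to 85 mm and grips with 20 to 120 N. Pads are 22 mm wide; open, the fingers measure 114 mm over their backs; the gripper's body (76 mm by 85 mm) begins 54 mm behind the grasp point. The pads swing forward as they close: fully open they stand 13 mm farther back than shut.
Start: joints at [-1.166, 0.264, 1.604, -0, 1.274, -0.037], TCP at [0.289, -0.61, 0.231] pointing down, gripper open.
Joint ranges: [-2.63, 2.63], [-0.94, 2.18], [0.31, 2.57], [-1.31, 4.45], [0, 2.66], [-2.55, 2.55]. Speed limits (rad/s): [2.57, 2.57, 3.14, 3.14, 3.14, 3.14].

INTERFACE

Orientations are given as a rotation vector (axis times angle).
In Python, from workcell import bot, viewer gives the robot as it stands.
- The arm moves only by the tool jog_arm, never from a script. Its argument "motion" is a list of rows, each an object of numbers: "dx", "dy", "dz": the shift along the world's x, y, z in cm; "turn": the turn about the world's z in rad. A call has 1 to 12 rows; each row shifts and turns the commanded pose from where the row before left it; what a row does not reach is not made up. A row lasts 1/12 s, in which the tool goes at most 41.7 mm and 7.16 degrees, less where a joint would pass 70% of its speed; a pose out of reach is approached as far as the arm can. A call is refused whole if a number of a shift passes 4.17 or a number of a turn 0.125, either way. A call with a gripper value outside its range is refused whole. "fingers" is the finger opening in cm, from 0 to 8.54, set as the call begins (left out, the last holds). The fingers move at their own pace and stop on an object; "grip_force" is the grip in N (left out, the last holds). Time passes only in rows, so rows that do not move let the fingers close. It gives the time, the measured TCP pose, the force and the opening at its end, in the units of the state.
- bot.read_state(): the state, without advancing time (a new reading comes with each control period).
- viewer.read_camera(name): name is "side" or "top" or "wrist"; returns (picture, depth): 420x560x3 uint8, red, green, blue; 420x560 float32, m along the optical axis (not along the pixel's ray), 0 where there is no reading.
- viewer.camera_info(name): a dict with "vertical_fov" (degrees; the focal length in pixels is half the picture's height over the tangent of half this angle, whatever the lens; pixels are square), "cx", "cy" (the principal point, pixels), "dist" ([k1, k2, p1, p2, k3] as OpenCV has them; the pictures are not rectified), "R" (3x3) and "t" (3): a world point X has camera coordinates R X + t. Camera axes: x right, y down, z forward; pixel columns grow to the right and rows downward; lengths in m; the calibration is good to about 2 mm. A picture is of the moment at which its call begins: read the wrist's pose just before it. camera_info takes no time and is no camera call; for the wrist camera it gives the pose at the moment of the call.
- bot.finish_job(): hands the job in, once; it reports no verdict.
The state is a dict: "time": time; "q": joint angles; "joint_vel": joint speeds; "joint_torque": joint torques, N m; "tool_pos": TCP position; "tcp_rot": TCP orientation; "wrist_force": force on the tool from outside, world axes, zero at the start; "torque": the same for the moment, N m; "width": opening from 0.0 (shut) to 1.0 (fully open).
Only numpy, scipy, OpenCV 4.12 (cv2) and the standard library are available. Lean on these libraries where they do the work, as an engineer would, in place of code of your own. Each camera call takes 0.05 s, during which the arm holds its last target. There are 200 camera calls.

## Working session

There is one attempt and no reset: what is moved stays moved. The work goes in short steps, Python scripts to look and compute and a tool call to move; the robot and the scene stay as the last step left them, time stands still between calls to the robot, and variables do not carry over. Pictures are saved under pics/ and viewed, about 8 in all and at most 12, crops included, and the job is handed in when it is done.

Besides the shell and the picture viewer there is one more tool, called after "Call:" as name(argument=value, ...), one argument or row to a line, values as JSON. jog_arm: Moves the arm, as the interface text tells. Its arguments: {"type":"object","properties":{"motion":{"type":"array"},"fingers":{"type":"number"},"grip_force":{"type":"number"}},"required":["motion"]}

```bash
ls; mkdir -p pics
cat > h.py <<'E'
import numpy as np, cv2
from workcell import bot, viewer
def K(i):
    f=210/np.tan(np.radians(i["vertical_fov"])/2)
    return np.array([[f,0,i["cx"]],[0,f,i["cy"]],[0,0,1.]])
def ray(i,uv):
    p=cv2.undistortPoints(np.array(uv,float).reshape(-1,1,2),K(i),np.array(i["dist"],float)).reshape(-1,2)
    R=np.array(i["R"]);t=np.array(i["t"])
    return -R.T@t, np.c_[p,np.ones(len(p))]@R
def onplane(i,uv,z):
    o,d=ray(i,uv); return o+d*((z-o[2])/d[:,2])[:,None]
def withdepth(i,uv,D):
    o,d=ray(i,uv); u=np.array(uv).reshape(-1,2).astype(int)
    return o+d*D[u[:,1],u[:,0]][:,None]
def proj(i,X):
    r,_=cv2.Rodrigues(np.array(i["R"],float)); return cv2.projectPoints(np.array(X,float).reshape(-1,1,3),r,np.array(i["t"],float),K(i),np.array(i["dist"],float))[0].reshape(-1,2)
def snap(n):
    i=viewer.camera_info(n); p,d=viewer.read_camera(n); return i,p,d
E
python3 - <<'E'
from h import *
import pickle
P=[]
for n in ["top","side"]:
    i,p,d=snap(n); pickle.dump((i,p,d),open(n+".pkl","wb")); 
    cv2.imwrite(f"pics/{n}0.png",cv2.resize(p[:,:,::-1],(784,588),interpolation=cv2.INTER_CUBIC))
    print(n,i["vertical_fov"],i["dist"],(-np.array(i["R"]).T@np.array(i["t"])).round(3),np.array(i["R"]).round(2).tolist())
print(bot.read_state())
E
```

```text
pics
top 44.26297497893454 [0.04454562 0.         0.         0.         0.        ] [ 0.334 -0.049  1.108] [[0.02, -1.0, -0.01], [-0.99, -0.02, -0.15], [0.15, 0.02, -0.99]]
side 44.28990714544451 [-0.1067971  0.         0.         0.         0.       ] [0.358 0.698 0.849] [[-0.98, -0.19, 0.01], [-0.15, 0.7, -0.7], [0.13, -0.69, -0.72]]
{'time': 0.1, 'q': array([-1.16591022e+00,  2.64724856e-01,  1.60527171e+00,  2.81717511e-05,
        1.27369989e+00, -3.68880678e-02]), 'joint_vel': array([-7.40049018e-04, -1.18391142e-03, -1.74568063e-03, -3.33632595e-06,
       -1.20718677e-03,  2.12297209e-03]), 'joint_torque': array([ 4.56098969e-04, -5.16707683e+01, -3.68588841e+01,  6.23532458e-06,
        6.30921437e-03,  3.52873144e-06]), 'tool_pos': array([ 0.28833934, -0.60956682,  0.23003632]), 'tcp_rot': array([-3.06324282e+00, -6.87841086e-01,  5.62670104e-04]), 'wrist_force': array([-0.70354023,  0.07240876, -0.25862097]), 'torque': array([-0.00908258,  0.01755315, -0.04891143]), 'width': 1.0013567991790602}
```

View pics/top0.png

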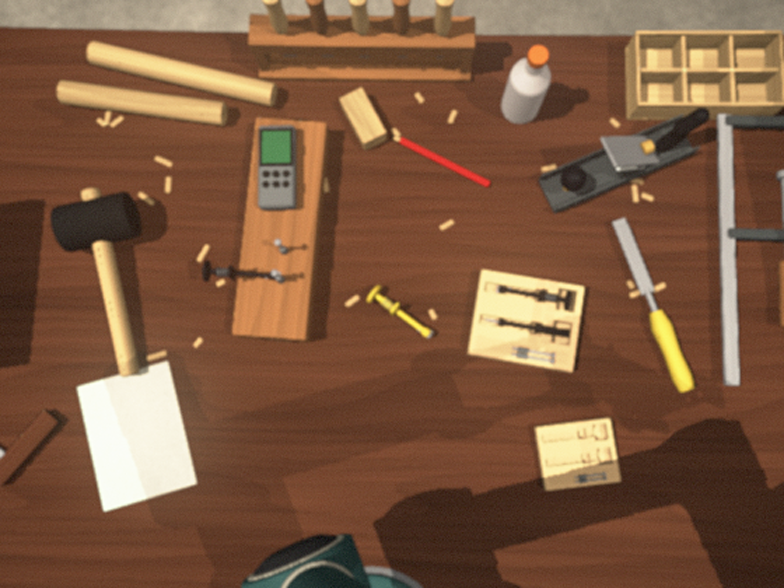

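View pics/side0.png

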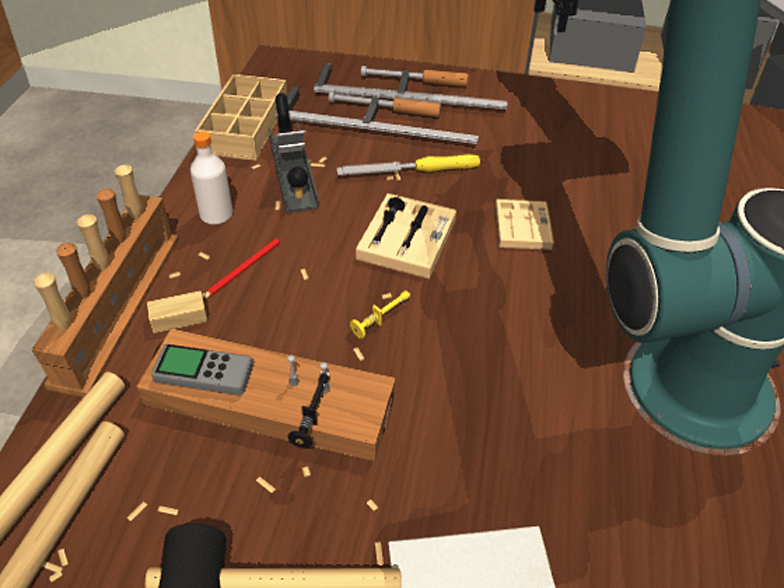

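The top view shows:
- **Trays:** two look-alikes at (525,320) and (578,455). The larger one, at (525,320), is meant.
- **Clip:** in the large tray's upper pocket. Its thumb plate is at about (570,298) and it points left, towards world +y.
- **Prod:** in the middle pocket, at (525,328).
- **Yellow clip:** the decoy at (400,310).
- **Pins:** the used pin is at (280,277) and the free pin at about (282,245).

Next I'll make one enlarged crop to confirm this, with rough positions.

Run:
```python
from h import *
import pickle
i,p,d=pickle.load(open("top.pkl","rb")); j,q,e=pickle.load(open("side.pkl","rb"))
a=p[190:270,330:422]; b=q[130:205,245:335]; c=q[240:325,185:265]; a2=p[160:210,140:235]
r=lambda x:cv2.resize(x[:,:,::-1],(400,300),interpolation=cv2.INTER_CUBIC)
cv2.imwrite("pics/crop.png",np.vstack([np.hstack([r(a),r(b)]),np.hstack([r(a2),r(c)])]))
# tray outline at z=.024
hsv=cv2.cvtColor(p,cv2.COLOR_RGB2HSV)
m=cv2.inRange(hsv,(15,40,130),(35,190,255)); m[:180]=0;m[275:]=0;m[:,:325]=0;m[:,425:]=0
m=cv2.morphologyEx(m,cv2.MORPH_CLOSE,np.ones((9,9)))
cs=max(cv2.findContours(m,0,2)[0],key=cv2.contourArea); R=cv2.minAreaRect(cs); B=cv2.boxPoints(R)
print(B.round(1)); W=onplane(i,B,.024); print(W.round(4)); print("c",W.mean(0))
for k in range(4): v=W[(k+1)%4]-W[k]; print(np.linalg.norm(v).round(4),np.degrees(np.arctan2(v[1],v[0])).round(1))
s=784/560
for n,u,z in [("free head",(279,243),.101),("used head",(277,275),.101),("thumb",(572,298),.035)]: print(n,onplane(i,[np.array(u)/s],z).round(4))
```

```text
[[332.1 253.5]
 [342.5 190.8]
 [419.2 203.5]
 [408.8 266.3]]
[[ 0.4253 -0.1341  0.024 ]
 [ 0.5599 -0.1556  0.024 ]
 [ 0.5349 -0.3176  0.024 ]
 [ 0.4018 -0.2933  0.024 ]]
c [ 0.48048308 -0.22514178  0.024     ]
0.1363 -9.1
0.1638 -98.8
0.1352 169.7
0.1609 81.6
free head [[0.5741 0.1383 0.101 ]]
used head [[0.5275 0.1391 0.101 ]]
thumb [[ 0.5127 -0.2923  0.035 ]]
```

View pics/crop.png

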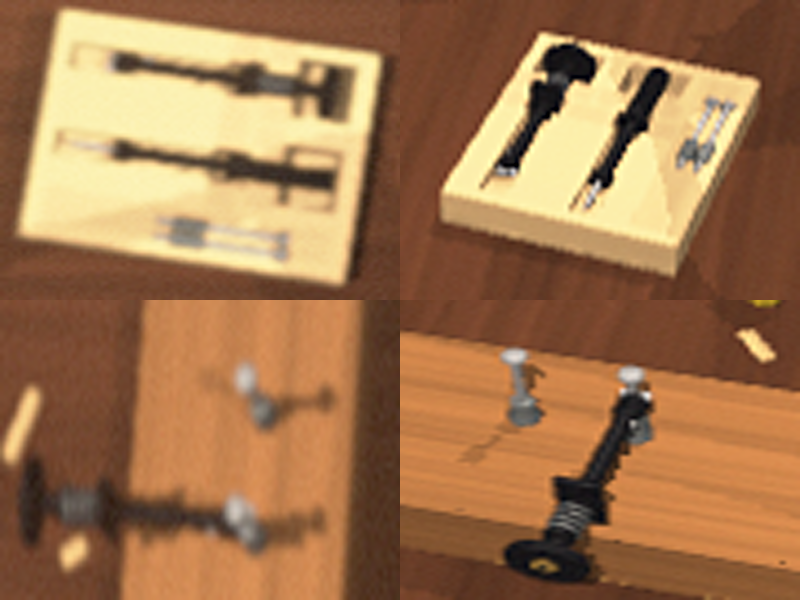

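The crop confirms it. The black clip with wings and a large thumb plate is in the upper pocket (tray y -40), the prod is in the middle one, and the free pin is the one nearer the meter. Now I'll move above the clip.

Call:
jog_arm(
  motion=[
    {"dx": 1.9,"dy": 2.8,"dz": -0.2,"turn": -0.05},
    {"dx": 1.9,"dy": 2.8,"dz": -0.2,"turn": -0.05},
    {"dx": 1.9,"dy": 2.8,"dz": -0.2,"turn": -0.05},
    {"dx": 1.9,"dy": 2.8,"dz": -0.2,"turn": -0.05},
    {"dx": 1.9,"dy": 2.8,"dz": -0.2,"turn": -0.05},
    {"dx": 1.9,"dy": 2.8,"dz": -0.2,"turn": -0.05},
    {"dx": 1.9,"dy": 2.8,"dz": -0.2,"turn": -0.05},
    {"dx": 1.9,"dy": 2.8,"dz": -0.2,"turn": -0.05},
    {"dx": 1.9,"dy": 2.8,"dz": -0.2,"turn": -0.05},
    {"dx": 1.9,"dy": 2.8,"dz": -0.2,"turn": -0.05},
    {"dx": 1.9,"dy": 2.8,"dz": -0.2,"turn": -0.05},
    {"dx": 1.9,"dy": 2.8,"dz": -0.2,"turn": -0.05},
  ],
  fingers=8.5,
  grip_force=20,
)

```text
time: 1.1
tool_pos: [0.517, -0.2725, 0.2068]
tcp_rot: [-3.131, 0.252, 0.001]
wrist_force: [-0.2, -0.1, 0.1]
width: 0.994
```

```bash
cat >> h.py <<'E'
from scipy.spatial.transform import Rotation as Ro
def tool():
    s=bot.read_state(); R=Ro.from_rotvec(s["tcp_rot"]).as_matrix()
    print("t",round(s["time"],2),"tcp",s["tool_pos"].round(4),"yaw_y",np.degrees(np.arctan2(R[1,1],R[0,1])).round(2),"tilt",R[:,2].round(3),"w",round(s["width"],3),"q",s["q"].round(2),"F",s["wrist_force"].round(1))
    return s,R
E
python3 - <<'E'
from h import *
import pickle
tool(); i,p,d=snap("wrist"); pickle.dump((i,p,d),open("w1.pkl","wb"))
cv2.imwrite("pics/w1.png",cv2.resize(p[:,:,::-1],(784,588)))
print((-np.array(i["R"]).T@np.array(i["t"])).round(3),np.array(i["R"]).round(2).tolist())
E
```

```text
t 1.1 tcp [ 0.517  -0.2725  0.2068] yaw_y -99.21 tilt [-0.001  0.    -1.   ] w 0.994 q [-0.53  0.11  1.83 -0.    1.2   1.2 ] F [-0.2 -0.1  0.1]
[ 0.6   -0.287  0.349] [[-0.16, -0.99, -0.0], [-0.93, 0.15, 0.33], [-0.32, 0.05, -0.94]]
```

View pics/w1.png

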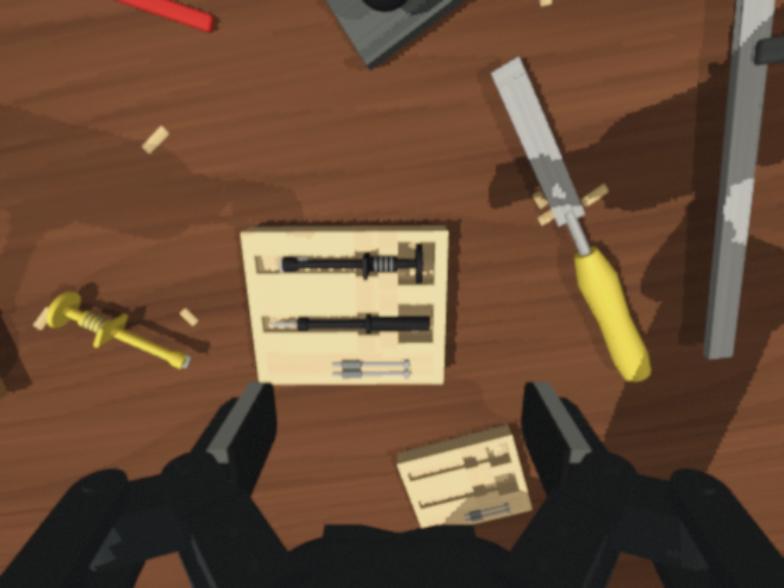

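The wrist view shows the clip level in the upper pocket: nose tip at (290,264), wings at (366,265), thumb plate at (419,264). The fingertips are at about (250,385) and (540,385). Next I'll measure these.

Run:
```python
from h import *
import pickle
i,p,d=pickle.load(open("w1.pkl","rb")); s=784/560
g=p.max(2).astype(int)
# dark mask in clip region
m=(g<70); 
r0,r1,c0,c1=int(235/s),int(295/s),int(270/s),int(440/s)
sub=m[r0:r1,c0:c1]; print("colcounts",dict(zip(range(c0,c1),sub.sum(0))))
ys=[];
for c in range(int(300/s),int(358/s),3):
    rr=np.nonzero(m[r0:r1,c])[0]+r0; ys.append((c,rr.mean()))
ys=np.array(ys); W=onplane(i,ys,.024); 
f=np.polyfit(W[:,1],W[:,0],1); print("axis angle",90-np.degrees(np.arctan(f[0])),"x at y=-.272",np.polyval(f,-.272), "pts",W[[0,-1]].round(4))
# depth of finger tips
for u in [(262,386),(250,395),(240,410),(535,386),(548,395),(560,410)]:
    print("finger",u,withdepth(i,[np.array(u)/s],d).round(4))
P=withdepth(i,np.array([(x,y) for y in range(r0,r1) for x in range(c0,c1)]),d)
Q=P[P[:,2]>.0285]; u=np.array([np.cos(np.radians(81.2)),np.sin(np.radians(81.2))])
a=Q[:,:2]@u; h=np.histogram(a,30); print("high pts along axis",list(zip(h[1].round(4),h[0])),Q[:,2].max())
# lateral of high pts
v=np.array([-u[1],u[0]]); b=Q[:,:2]@v
print("lat range",b.min(),b.max(),"tray axis lateral",np.array([np.polyval(f,-.272),-.272])@v)
```

```text
colcounts {192: np.int64(0), 193: np.int64(0), 194: np.int64(0), 195: np.int64(0), 196: np.int64(0), 197: np.int64(0), 198: np.int64(0), 199: np.int64(0), 200: np.int64(0), 201: np.int64(0), 202: np.int64(7), 203: np.int64(10), 204: np.int64(10), 205: np.int64(10), 206: np.int64(10), 207: np.int64(10), 208: np.int64(10), 209: np.int64(10), 210: np.int64(10), 211: np.int64(9), 212: np.int64(7), 213: np.int64(6), 214: np.int64(4), 215: np.int64(4), 216: np.int64(4), 217: np.int64(4), 218: np.int64(4), 219: np.int64(5), 220: np.int64(5), 221: np.int64(5), 222: np.int64(5), 223: np.int64(6), 224: np.int64(6), 225: np.int64(6), 226: np.int64(6), 227: np.int64(6), 228: np.int64(6), 229: np.int64(6), 230: np.int64(6), 231: np.int64(7), 232: np.int64(7), 233: np.int64(7), 234: np.int64(6), 235: np.int64(6), 236: np.int64(6), 237: np.int64(6), 238: np.int64(6), 239: np.int64(7), 240: np.int64(7), 241: np.int64(7), 242: np.int64(6), 243: np.int64(6), 244: np.int64(6), 245: np.int64(6), 246: np.int64(6), 247: np.int64(6), 248: np.int64(6), 249: np.int64(6), 250: np.int64(6), 251: np.int64(6), 2
[... 2036 characters left out ...]
18), np.int64(0)), (np.float64(-0.1583), np.int64(0)), (np.float64(-0.1547), np.int64(0)), (np.float64(-0.1512), np.int64(0)), (np.float64(-0.1476), np.int64(0)), (np.float64(-0.1441), np.int64(0)), (np.float64(-0.1405), np.int64(0)), (np.float64(-0.137), np.int64(0)), (np.float64(-0.1334), np.int64(0)), (np.float64(-0.1298), np.int64(0)), (np.float64(-0.1263), np.int64(0)), (np.float64(-0.1227), np.int64(0)), (np.float64(-0.1192), np.int64(0)), (np.float64(-0.1156), np.int64(0)), (np.float64(-0.1121), np.int64(4)), (np.float64(-0.1085), np.int64(12)), (np.float64(-0.105), np.int64(14))] 0.3488477916727948
lat range -0.6372547535351614 -0.537773228416979 tray axis lateral -0.5516815046845016
```

Call:
jog_arm(
  motion=[
    {"dy": 0.5,"dz": -3,"turn": 0.01},
    {"dz": -3},
    {"dz": -3},
    {"dz": -2},
    {"dz": -1},
    {},
    {},
  ],
)

```text
validation failed for argument at $.mo...
```

Run:
```python
from h import *
import pickle
s,R=tool(); i,p,d=snap("wrist"); pickle.dump((i,p,d),open("w2.pkl","wb"))
cv2.imwrite("pics/w2.png",cv2.resize(p[:,:,::-1],(784,588)))
```

```text
t 1.15 tcp [ 0.5199 -0.2674  0.2063] yaw_y -99.21 tilt [ 0.002  0.005 -1.   ] w 0.997 q [-0.52  0.11  1.83  0.01  1.2   1.21] F [ 3.2  4.1 -0.1]
```

View pics/w2.png

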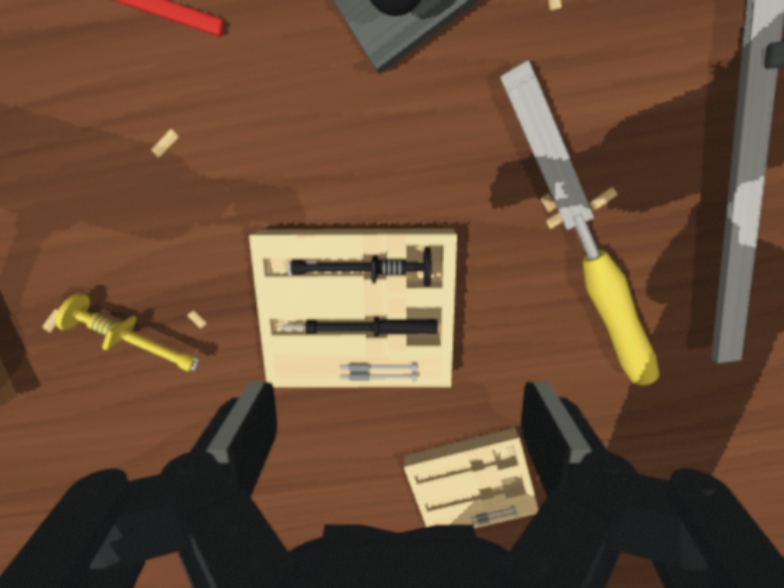

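The call was refused because empty rows are not allowed. The arm was still settling, so I'll descend with explicit zeros.

Call:
jog_arm(
  motion=[
    {"dy": 0.5,"dz": -2,"turn": 0.01},
    {"dz": -2},
    {"dz": -2},
    {"dz": -2},
    {"dz": -1},
    {"dz": 0},
    {"dz": 0},
    {"dz": 0},
    {"dz": 0},
    {"dz": 0},
  ],
)

```text
validation failed for argument at $.mo...
```

```bash
cat > clip.py <<'E'
from h import *
import sys,pickle
s,R=tool(); i,p,d=snap("wrist"); tool(); pickle.dump((i,p,d),open(sys.argv[1]+".pkl","wb"))
cv2.imwrite("pics/%s.png"%sys.argv[1],cv2.resize(p[:,:,::-1],(784,588)))
u=-R[:2,1]; v=np.array([-u[1],u[0]]); T=s["tool_pos"][:2]
# clip window: project predicted area
P=np.array([0.5167,-.2677]); 
def pr(a,b,z): return proj(i,[np.r_[P+a*u+b*v,z]])[0]
g=p.max(2).astype(int)<70
ys=[]
for a in np.arange(.03,.066,.004):
    c,r=pr(a,0,.023); c=int(round(c)); r=int(round(r)); rr=np.nonzero(g[r-12:r+13,c])[0]+r-12
    ys.append((c,rr.mean()))
W=onplane(i,ys,.023); f=np.polyfit(W[:,1],W[:,0],1)
print("axis deg",90-np.degrees(np.arctan(f[0])),"tube lateral rel TCP (mm)",(((W[:,:2]-T)@v)*1e3).round(1))
H,Wd=d.shape; yy,xx=np.mgrid[0:H,0:Wd]; Q=withdepth(i,np.c_[xx.ravel(),yy.ravel()],d)
b=(Q[:,:2]-P)@v; a=(Q[:,:2]-T)@u; k=(abs(b)<.02)&(Q[:,2]>.033)&(Q[:,2]<.045)&(abs((Q[:,:2]-P)@u)<.05)
print("wing/thumb rel TCP mm",[(int(x),int(n)) for n,x in zip(*np.histogram(a[k]*1e3,np.arange(-45,46,1))) if n], "zmax",Q[k,2].max())
E
python3 clip.py w3
```

```text
t 1.2 tcp [ 0.5183 -0.2699  0.2063] yaw_y -98.85 tilt [-0.     0.003 -1.   ] w 0.997 q [-0.52  0.11  1.83  0.    1.2   1.2 ] F [-0.9 -0.3  0.4]
t 1.25 tcp [ 0.5172 -0.272   0.2065] yaw_y -98.81 tilt [-0.001  0.001 -1.   ] w 0.995 q [-0.53  0.11  1.83  0.    1.2   1.2 ] F [-0.5  0.2 -0. ]
axis deg 80.67072256984007 tube lateral rel TCP (mm) [3.  2.4 2.4 3.  2.4 3.  2.4 2.5 2.5]
wing/thumb rel TCP mm [(-21, 20), (-20, 19), (-19, 21), (-18, 16), (-17, 21), (-16, 13), (20, 18), (21, 18), (22, 17), (23, 18)] zmax 0.04089122018892888
```

Call:
jog_arm(
  motion=[
    {"dx": -0.1,"dy": 0.5,"dz": -2,"turn": 0},
    {"dx": 0,"dy": 0,"dz": -2,"turn": 0},
    {"dx": 0,"dy": 0,"dz": -2,"turn": 0},
    {"dx": 0,"dy": 0,"dz": -2,"turn": 0},
    {"dx": 0,"dy": 0,"dz": -1,"turn": 0},
    {"dx": 0,"dy": 0,"dz": 0,"turn": 0},
    {"dx": 0,"dy": 0,"dz": 0,"turn": 0},
    {"dx": 0,"dy": 0,"dz": 0,"turn": 0},
  ],
)

```text
time: 1.92
tool_pos: [0.5162, -0.2702, 0.1185]
tcp_rot: [3.131, -0.249, 0.003]
wrist_force: [-0.9, 0.5, 0.8]
width: 0.995
```

```bash
python3 clip.py w4
```

```text
t 1.92 tcp [ 0.5162 -0.2702  0.1185] yaw_y -99.09 tilt [ 0.002 -0.001 -1.   ] w 0.995 q [-0.52  0.19  1.92 -0.    1.04  1.2 ] F [-0.9  0.5  0.8]
t 1.97 tcp [ 0.5165 -0.2702  0.1189] yaw_y -99.09 tilt [ 0.002 -0.001 -1.   ] w 0.995 q [-0.52  0.19  1.92 -0.    1.04  1.2 ] F [ 0.6 -0.6  0.3]
axis deg 81.81458417311677 tube lateral rel TCP (mm) [0.9 0.9 0.9 1.3 1.3 1.3 1.3 1.3 1.3]
wing/thumb rel TCP mm [(-21, 9), (-20, 42), (-19, 30), (-18, 35), (-17, 46), (-16, 30), (20, 20), (21, 33), (22, 36), (23, 27), (24, 16)] zmax 0.04120149644245211
```

Call:
jog_arm(
  motion=[
    {"dx": -0.1,"dy": 0.2,"dz": -2,"turn": 0.01},
    {"dx": 0,"dy": 0,"dz": -2,"turn": 0},
    {"dx": 0,"dy": 0,"dz": -2,"turn": 0},
    {"dx": 0,"dy": 0,"dz": -1.5,"turn": 0},
    {"dx": 0,"dy": 0,"dz": -1,"turn": 0},
    {"dx": 0,"dy": 0,"dz": -0.5,"turn": 0},
    {"dx": 0,"dy": 0,"dz": 0,"turn": 0},
    {"dx": 0,"dy": 0,"dz": 0,"turn": 0},
    {"dx": 0,"dy": 0,"dz": 0,"turn": 0},
  ],
)

```text
time: 2.72
tool_pos: [0.5157, -0.2678, 0.0287]
tcp_rot: [3.132, -0.233, 0.003]
wrist_force: [-0.7, 0.1, -0.6]
width: 0.995
```

```bash
python3 clip.py w5
```

```text
t 2.72 tcp [ 0.5157 -0.2678  0.0287] yaw_y -98.49 tilt [ 0.002 -0.001 -1.   ] w 0.995 q [-0.52  0.29  1.98  0.    0.87  1.2 ] F [-0.7  0.1 -0.6]
t 2.77 tcp [ 0.5157 -0.2678  0.0287] yaw_y -98.49 tilt [ 0.002 -0.001 -1.   ] w 0.995 q [-0.52  0.29  1.98 -0.    0.87  1.2 ] F [-1.1 -0.  -0.3]
axis deg 81.3175498928857 tube lateral rel TCP (mm) [ 0.1  0.1  0.1  0.1  0.1  1.3 -1.1  0.1  0.1]
wing/thumb rel TCP mm [(-45, 2), (-44, 38), (-43, 52), (-23, 38), (-22, 72), (-21, 84), (-20, 82), (-19, 82), (-18, 69), (18, 91), (19, 78), (20, 78), (21, 67), (22, 15), (41, 15), (42, 74), (43, 2), (44, 3)] zmax 0.044974298911355154
```

View pics/w5.png

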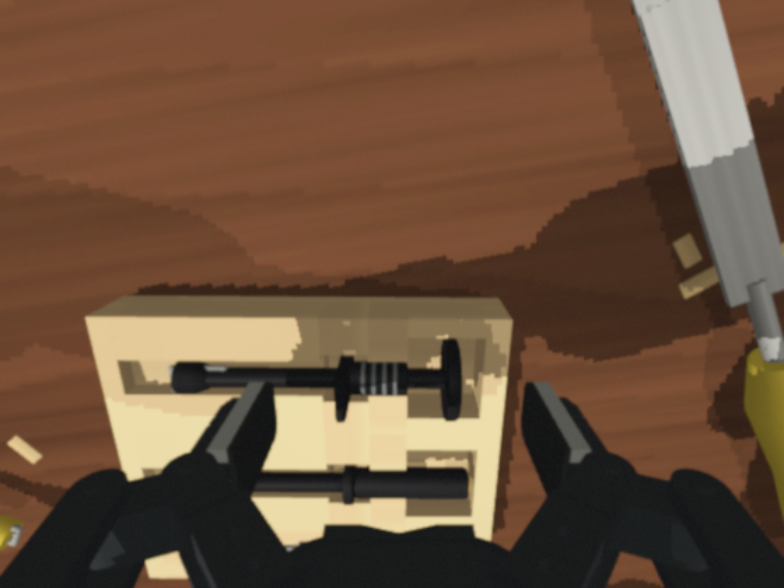

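The clip is centred between the fingers, with the thumb plate at -23 mm, the wings at +22 mm and the lateral offset about 0. I'll close to near contact and check the fingertip height.

Call:
jog_arm(
  motion=[
    {"dx": 0,"dy": 0,"dz": 0,"turn": 0},
    {"dx": 0,"dy": 0,"dz": 0,"turn": 0},
    {"dx": 0,"dy": 0,"dz": 0,"turn": 0},
    {"dx": 0,"dy": 0,"dz": 0,"turn": 0},
    {"dx": 0,"dy": 0,"dz": 0,"turn": 0},
    {"dx": 0,"dy": 0,"dz": 0,"turn": 0},
  ],
  fingers=4.9,
  grip_force=20,
)

```text
time: 3.27
tool_pos: [0.5146, -0.2671, 0.0273]
tcp_rot: [-3.133, 0.233, -0.0]
wrist_force: [0.6, -0.0, -0.7]
width: 0.572
```

```bash
cat > tips.py <<'E'
from h import *
import sys,pickle
s,R=tool(); i,p,d=snap("wrist"); pickle.dump((i,p,d),open(sys.argv[1]+".pkl","wb")); u=-R[:2,1]; v=np.array([-u[1],u[0]]); T=s["tool_pos"]
H,Wd=d.shape; yy,xx=np.mgrid[0:H,0:Wd]; Q=withdepth(i,np.c_[xx.ravel(),yy.ravel()],d)
a=(Q[:,:2]-T[:2])@u*1e3; b=(Q[:,:2]-T[:2])@v*1e3; z=(Q[:,2]-T[2])*1e3
for lo,hi in [(10,45),(-45,-10)]:
    k=(a>lo)&(a<hi)&(abs(b+11)<1.2)&(z>-3)&(z<30)   # pad front edge face at b=-11
    print("finger side",lo,"n",k.sum(),"zmin rel tcp",np.percentile(z[k],[0,2,5,10]).round(1),"a",a[k].min().round(1),a[k].max().round(1))
cv2.imwrite("pics/%s.png"%sys.argv[1],cv2.resize(p[:,:,::-1],(784,588)))
E
python3 tips.py w6
```

```text
t 3.27 tcp [ 0.5146 -0.2671  0.0273] yaw_y -98.49 tilt [ 0.  0. -1.] w 0.572 q [-0.52  0.29  1.98  0.    0.87  1.2 ] F [ 0.6 -0.  -0.7]
finger side 10 n 495 zmin rel tcp [-3.  -2.8 -0.2  6.3] a 18.1 42.9
finger side -45 n 500 zmin rel tcp [-3.   2.3  6.2  6.9] a -41.5 -18.1
```

Call:
jog_arm(
  motion=[
    {"dx": 0,"dy": 0,"dz": 0,"turn": 0},
    {"dx": 0,"dy": 0,"dz": 0,"turn": 0},
    {"dx": 0,"dy": 0,"dz": 0,"turn": 0},
    {"dx": 0,"dy": 0,"dz": 0,"turn": 0},
    {"dx": 0,"dy": 0,"dz": 0,"turn": 0},
    {"dx": 0,"dy": 0,"dz": 0,"turn": 0},
  ],
  fingers=3.0,
  grip_force=25,
)

```text
time: 3.82
tool_pos: [0.5158, -0.2672, 0.0286]
tcp_rot: [-3.133, 0.233, -0.003]
wrist_force: [-0.4, 2.9, 6.6]
width: 0.378
```

```bash
python3 tips.py w7
```

```text
t 3.82 tcp [ 0.5158 -0.2672  0.0286] yaw_y -98.5 tilt [ 0.002 -0.    -1.   ] w 0.378 q [-0.52  0.29  1.98  0.    0.87  1.2 ] F [-0.4  2.9  6.6]
finger side 10 n 488 zmin rel tcp [-2.8  0.8  3.9  5.3] a 12.5 22.4
finger side -45 n 505 zmin rel tcp [-0.5  3.9  4.4  5.4] a -23.2 -11.8
```

View pics/w7.png

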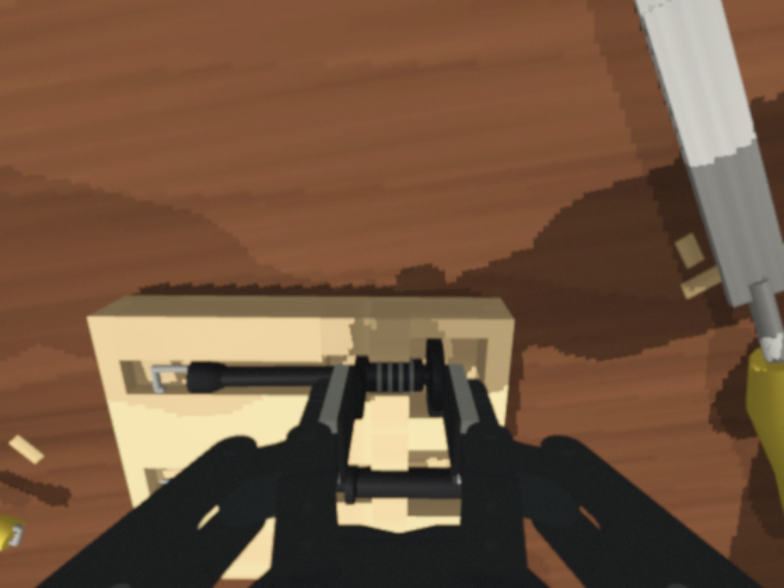

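The hook has run out (at (155,378)) and the opening is 32 mm, so the plunger is fully pressed. Lifting.

Call:
jog_arm(
  motion=[
    {"dx": 0,"dy": 0,"dz": 0.5,"turn": 0},
    {"dx": 0,"dy": 0,"dz": 1,"turn": 0},
    {"dx": 0,"dy": 0,"dz": 1.5,"turn": 0},
    {"dx": 0,"dy": 0,"dz": 2,"turn": 0},
    {"dx": 0,"dy": 0,"dz": 2,"turn": 0},
    {"dx": 0,"dy": 0,"dz": 2,"turn": 0},
    {"dx": 0,"dy": 0,"dz": 1.5,"turn": 0},
    {"dx": 0,"dy": 0,"dz": 0.5,"turn": 0},
    {"dx": 0,"dy": 0,"dz": 0,"turn": 0},
    {"dx": 0,"dy": 0,"dz": 0,"turn": 0},
  ],
)

```text
time: 4.7
tool_pos: [0.5144, -0.2671, 0.1372]
tcp_rot: [3.133, -0.233, -0.0]
wrist_force: [-0.8, 0.4, -0.9]
width: 0.375
```

```bash
cat > meas.py <<'E'
from h import *
import sys,pickle
n=sys.argv[1]
s,R=tool()
j,q,e=snap("side"); k,t,f=snap("top"); i,p,d=snap("wrist"); pickle.dump((s,(i,p,d),(j,q,e),(k,t,f)),open(n+".pkl","wb"))
a=cv2.resize(p[:,:,::-1],(400,300)); 
c=np.array(proj(j,[s["tool_pos"]])[0]).astype(int); x0=min(max(c[0]-80,0),400);y0=min(max(c[1]-60,0),300)
b=cv2.resize(q[y0:y0+120,x0:x0+160,::-1],(400,300),interpolation=cv2.INTER_CUBIC)
c=np.array(proj(k,[s["tool_pos"]])[0]).astype(int); x0t=min(max(c[0]-100,0),400);y0t=min(max(c[1]-60,0),300)
cc=cv2.resize(t[y0t:y0t+120,x0t:x0t+160,::-1],(400,300),interpolation=cv2.INTER_CUBIC)
x1,y1=int(sys.argv[2]),int(sys.argv[3])
dd=cv2.resize(p[y1:y1+120,x1:x1+160,::-1],(400,300),interpolation=cv2.INTER_CUBIC)
cv2.imwrite("pics/%s.png"%n,np.vstack([np.hstack([a,b]),np.hstack([cc,dd])]))
print("side crop",x0,y0,"top crop",x0t,y0t,"scale 2.5")
E
python3 meas.py m1 90 200
```

```text
t 4.7 tcp [ 0.5144 -0.2671  0.1372] yaw_y -98.49 tilt [-0. -0. -1.] w 0.375 q [-0.52  0.16  1.91 -0.    1.07  1.2 ] F [-0.8  0.4 -0.9]
side crop 201 53 top crop 307 143 scale 2.5
```

View pics/m1.png

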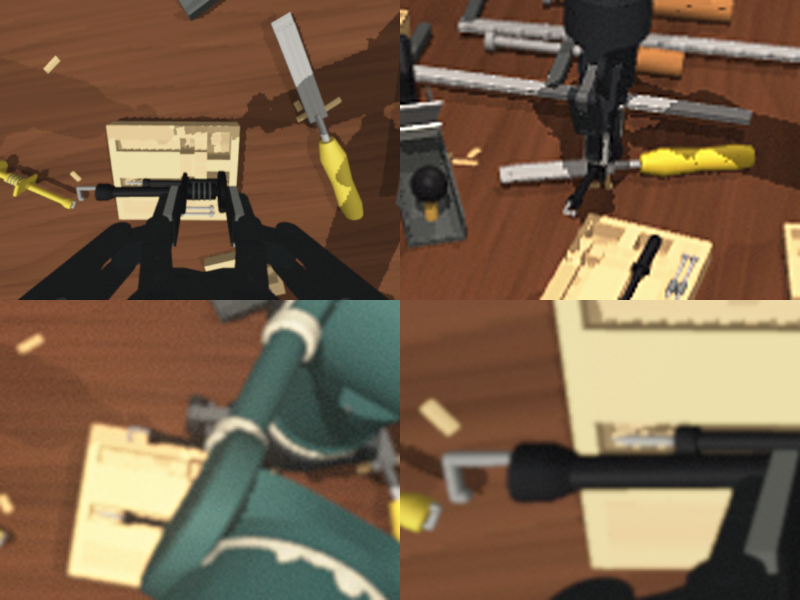

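The clip is lifted with the hook out and its mouth towards world -x, and the prod is still in place. Next I'll carry it to a standoff beside the free pin, staying above the pin heads, and measure pin and clip together from there.

Call:
jog_arm(
  motion=[
    {"dx": 0.6,"dy": 1,"dz": 0,"turn": 0},
    {"dx": 0.6,"dy": 2,"dz": 0,"turn": 0},
    {"dx": 0.6,"dy": 3,"dz": 0,"turn": 0},
    {"dx": 0.6,"dy": 3.3,"dz": 0,"turn": 0},
    {"dx": 0.6,"dy": 3.3,"dz": 0,"turn": 0},
    {"dx": 0.6,"dy": 3.3,"dz": 0,"turn": 0},
    {"dx": 0.6,"dy": 3.3,"dz": 0,"turn": 0},
    {"dx": 0.6,"dy": 3.3,"dz": 0,"turn": 0},
    {"dx": 0.6,"dy": 3,"dz": 0,"turn": 0},
    {"dx": 0.6,"dy": 2.5,"dz": 0,"turn": 0},
    {"dx": 0.6,"dy": 2,"dz": 0,"turn": 0},
    {"dx": 0.6,"dy": 1,"dz": 0,"turn": 0},
  ],
)

```text
time: 5.85
tool_pos: [0.5862, 0.0462, 0.1364]
tcp_rot: [-3.132, 0.229, 0.003]
wrist_force: [0.1, -0.2, 0.2]
width: 0.376
```

Call:
jog_arm(
  motion=[
    {"dx": 0,"dy": 0,"dz": 0,"turn": 0},
    {"dx": 0,"dy": 0,"dz": 0,"turn": 0},
    {"dx": 0,"dy": 0,"dz": 0,"turn": 0},
    {"dx": 0,"dy": 0,"dz": 0,"turn": 0},
  ],
)

```text
time: 6.18
tool_pos: [0.5862, 0.0416, 0.137]
tcp_rot: [3.132, -0.235, -0.001]
wrist_force: [-0.2, -0.1, -0.4]
width: 0.369
```

```bash
python3 meas.py m2 40 180
```

```text
t 6.18 tcp [0.5862 0.0416 0.137 ] yaw_y -98.57 tilt [-0.001 -0.    -1.   ] w 0.369 q [ 0.03  0.18  1.89 -0.    1.07  1.75] F [-0.2 -0.1 -0.4]
side crop 136 142 top crop 146 103 scale 2.5
```

View pics/m2.png

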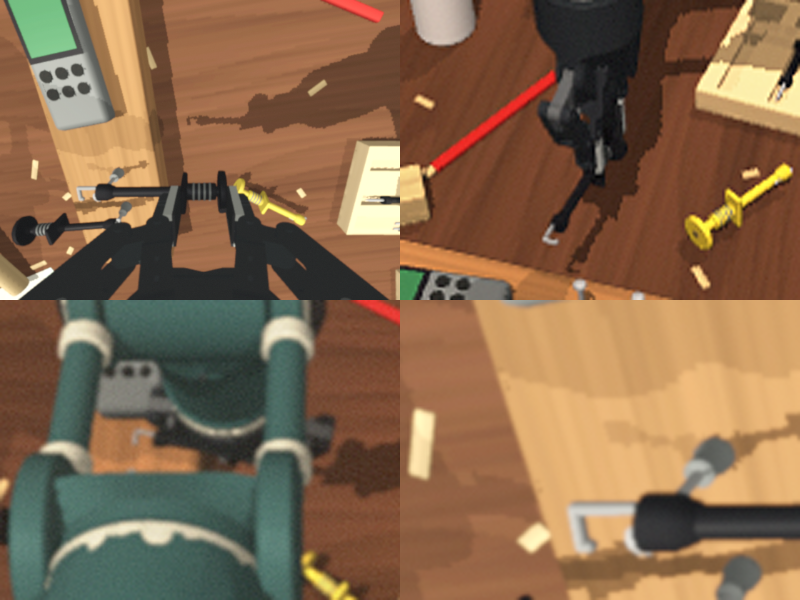

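The wrist view shows the hook at crop (590,525), hovering over the free pin. The collar foot is at crop (715,450) and the head, at about (632,540), is partly hidden by the nose tip. Next I'll compute the pin position from several views and the clip pose from wrist depth.

```bash
cat > rel.py <<'E'
from h import *
import pickle
def tri(c1,u1,c2,u2):
    A=[];B=[]
    for c,u in((c1,u1),(c2,u2)):
        o,d=ray(c,[u]); d=d[0]/np.linalg.norm(d[0]); M=np.eye(3)-np.outer(d,d); A.append(M);B.append(M@o)
    x=np.linalg.lstsq(np.vstack(A),np.hstack(B),rcond=None); return x[0].round(4),np.sqrt(x[1]).round(4)
def clipfit(s,i,d):
    R=Ro.from_rotvec(s["tcp_rot"]).as_matrix(); u=-R[:2,1]; v=np.array([-u[1],u[0]]); T=s["tool_pos"]
    H,W=d.shape; yy,xx=np.mgrid[0:H,0:W]; Q=withdepth(i,np.c_[xx.ravel(),yy.ravel()],d)
    a=(Q[:,:2]-T[:2])@u*1e3; b=(Q[:,:2]-T[:2])@v*1e3; z=(Q[:,2]-T[2])*1e3
    for lo in range(35,100,6):
        k=(a>lo)&(a<lo+6)&(abs(b)<15)&(z>-25)&(z<10)
        if k.sum()>3: print(lo,"n",k.sum(),"b",b[k].min().round(1),b[k].max().round(1),"ztop",np.percentile(z[k],[50,97]).round(1))
    k=(abs(b)<15)&(z>-20)&(z<5)&(a>60); print("front a max",np.sort(a[k])[-5:].round(1))
    return u,v,T
E
python3 - <<'E'
from rel import *
T0=pickle.load(open("top.pkl","rb"))[0];S0=pickle.load(open("side.pkl","rb"))[0]
s,(i,p,d),(j,q,e),(k,t,f)=pickle.load(open("m2.pkl","rb"))
print("free head",tri(T0,(198.2,173),S0,(207.8,255.6)),"used head",tri(T0,(197,195.5),S0,(231,261.2)))
print("free foot wrist",onplane(i,[(167.2,238.8)],.047).round(4),"head wrist",onplane(i,[(133,276)],.099).round(4),"used foot",onplane(i,[(40+345/2.5,180+270/2.5)],.049).round(4))
print(withdepth(i,[(167,239)],d),withdepth(i,[(120,230)],d))
print("top head plane",onplane(T0,[(198.2,173)],.099),"side",onplane(S0,[(207.8,255.6)],.099), "side foot",onplane(S0,[(209.4,273.8)],.047))
clipfit(s,i,d)
E
```

```text
free head (array([0.5766, 0.141 , 0.0987]), array([0.0012])) used head (array([0.5319, 0.1421, 0.095 ]), array([0.0019]))
free foot wrist [[0.5806 0.1389 0.047 ]] head wrist [[0.5778 0.1441 0.099 ]] used foot [[0.5352 0.1414 0.049 ]]
[[0.58150492 0.13781844 0.04980284]] [[0.59305234 0.17613909 0.04469373]]
top head plane [[0.57570664 0.14086825 0.099     ]] side [[0.57741078 0.14108745 0.099     ]] side foot [[0.57750767 0.14439252 0.047     ]]
35 n 170 b -5.6 2.2 ztop [-2.4 -0.7]
41 n 171 b -5.8 1.9 ztop [-2.1 -0.7]
47 n 167 b -5.7 1.7 ztop [-2.  -0.6]
53 n 174 b -5.7 1.7 ztop [-2.  -0.3]
59 n 169 b -5.8 1.6 ztop [-1.7 -0.1]
65 n 288 b -7.8 4.1 ztop [-1.1  1.6]
71 n 289 b -7.9 4.0 ztop [0.3 2.4]
77 n 103 b -8.1 3.4 ztop [-1.9  2.2]
83 n 67 b -6.7 -3.5 ztop [-3.3 -2.1]
89 n 140 b -6.6 5.4 ztop [-3.2 -1.9]
front a max [92.9 93.1 93.1 93.4 93.5]
```

The pin is about 22 mm to the clip's +y side and 96 mm ahead of the TCP, where 84.5 mm is wanted. I'll descend to fitting height beside the pin and move forward.

Call:
jog_arm(
  motion=[
    {"dx": 0,"dy": 0,"dz": -0.6,"turn": 0},
    {"dx": 0,"dy": 0,"dz": -1.2,"turn": 0},
    {"dx": 0,"dy": 0,"dz": -1.2,"turn": 0},
    {"dx": 0,"dy": 0,"dz": -1.2,"turn": 0},
    {"dx": 0,"dy": 0,"dz": -0.9,"turn": 0},
    {"dx": 0,"dy": 0,"dz": -0.4,"turn": 0},
    {"dx": 0,"dy": 0.5,"dz": 0,"turn": 0},
    {"dx": 0,"dy": 0.5,"dz": 0,"turn": 0},
    {"dx": 0,"dy": 0,"dz": 0,"turn": 0},
    {"dx": 0,"dy": 0,"dz": 0,"turn": 0},
    {"dx": 0,"dy": 0,"dz": 0,"turn": 0},
  ],
)

```text
time: 7.25
tool_pos: [0.5872, 0.0531, 0.0831]
tcp_rot: [-3.133, 0.232, -0.002]
wrist_force: [0.8, -0.2, -0.3]
width: 0.376
```

```bash
python3 meas.py m3 40 180
python3 - <<'E'
from rel import *
s,(i,p,d),(j,q,e),(k,t,f)=pickle.load(open("m3.pkl","rb"))
clipfit(s,i,d)
E
```

```text
t 7.25 tcp [0.5872 0.0531 0.0831] yaw_y -98.46 tilt [ 0.001 -0.    -1.   ] w 0.376 q [ 0.05  0.24  1.93 -0.    0.97  1.77] F [ 0.8 -0.2 -0.3]
side crop 135 165 top crop 142 110 scale 2.5
35 n 172 b -5.2 2.0 ztop [-2.5 -1.2]
41 n 171 b -5.5 2.3 ztop [-2.5 -0.8]
47 n 169 b -5.4 1.9 ztop [-2.3 -0.9]
53 n 168 b -5.7 2.4 ztop [-2.2 -0.8]
59 n 176 b -5.3 2.0 ztop [-2.2 -0.6]
65 n 288 b -7.4 4.3 ztop [-1.3  1.6]
71 n 296 b -7.9 4.2 ztop [0. 2.]
77 n 86 b -7.6 3.9 ztop [-3.   1.7]
83 n 68 b -6.7 3.3 ztop [-3.6 -2.5]
89 n 139 b -6.4 5.9 ztop [-3.7 -2.5]
front a max [92.9 93.  93.  93.3 93.7]
```

View pics/m3.png

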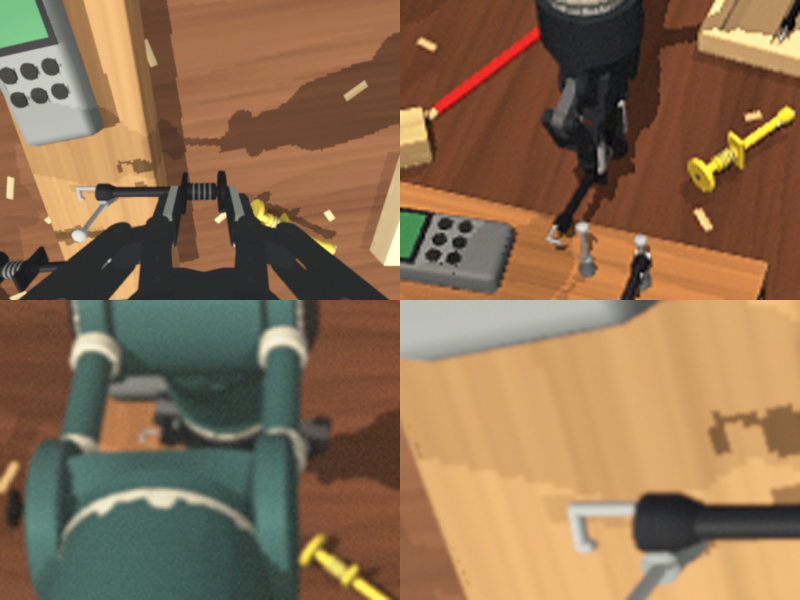

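```bash
cat > pin.py <<'E'
from rel import *
def pin(s,i,p,d,P0=(.578,.141)):
    R=Ro.from_rotvec(s["tcp_rot"]).as_matrix(); u=-R[:2,1]; v=np.array([-u[1],u[0]]); T=s["tool_pos"]
    H,W=d.shape; yy,xx=np.mgrid[0:H,0:W]; Q=withdepth(i,np.c_[xx.ravel(),yy.ravel()],d)
    r=np.hypot(Q[:,0]-P0[0],Q[:,1]-P0[1])
    for lo,hi in[(.053,.06),(.064,.07),(.07,.076),(.076,.082),(.082,.088),(.088,.094),(.096,.103)]:
        k=(r<.011)&(Q[:,2]>lo)&(Q[:,2]<hi)
        rgb=p.reshape(-1,3)[k]
        if k.sum()>2:
            X=Q[k]; a=(X[:,:2]-T[:2])@u*1e3; b=(X[:,:2]-T[:2])@v*1e3
            print(lo,"n",k.sum(),"xy",np.median(X[:,:2],0).round(4),"a %.1f..%.1f mid %.1f"%(a.min(),a.max(),(a.min()+a.max())/2),"b %.1f..%.1f"%(b.min(),b.max()), "rgb",rgb.mean(0).astype(int))
E
python3 - <<'E'
from pin import *
s,(i,p,d),(j,q,e),_=pickle.load(open("m3.pkl","rb"))
pin(s,i,p,d)
# side view: same points
print("side head->", onplane(j,[(135+583/2.5-160,165+228/2.5)],.099))
E
```

```text
0.053 n 73 xy [0.5785 0.1375] a 81.0..91.1 mid 86.1 b 18.2..26.9 rgb [140 137 127]
0.064 n 50 xy [0.5794 0.1405] a 84.0..87.4 mid 85.7 b 19.4..22.9 rgb [138 130 119]
0.07 n 54 xy [0.5791 0.1405] a 83.6..88.2 mid 85.9 b 19.3..23.8 rgb [141 130 117]
0.076 n 65 xy [0.5791 0.1404] a 84.1..87.8 mid 85.9 b 19.7..23.0 rgb [139 129 117]
0.082 n 60 xy [0.5791 0.1402] a 84.0..87.9 mid 85.9 b 19.6..23.4 rgb [138 129 117]
0.088 n 56 xy [0.5791 0.14  ] a 83.6..87.1 mid 85.4 b 19.6..23.0 rgb [128 120 110]
0.096 n 328 xy [0.5793 0.1397] a 80.4..90.7 mid 85.5 b 16.8..26.7 rgb [201 197 190]
side head-> [[0.5763047 0.1422852 0.099    ]]
```

Relative to the TCP, the pin is at a=85.8 mm, b=21.7 mm. The clip's mouth centre is at a=84.5 mm, b=-0.7 mm. I'll shift along the mouth direction.

Call:
jog_arm(
  motion=[
    {"dx": 0,"dy": 0.13,"dz": 0,"turn": 0},
    {"dx": -0.2,"dy": 0.03,"dz": 0,"turn": 0},
    {"dx": -0.3,"dy": 0.045,"dz": 0,"turn": 0},
    {"dx": -0.3,"dy": 0.045,"dz": 0,"turn": 0},
    {"dx": -0.3,"dy": 0.045,"dz": 0,"turn": 0},
    {"dx": -0.3,"dy": 0.045,"dz": 0,"turn": 0},
    {"dx": -0.3,"dy": 0.045,"dz": 0,"turn": 0},
    {"dx": -0.3,"dy": 0.045,"dz": 0,"turn": 0},
    {"dx": -0.2,"dy": 0.03,"dz": 0,"turn": 0},
    {"dx": 0,"dy": 0,"dz": 0,"turn": 0},
    {"dx": 0,"dy": 0,"dz": 0,"turn": 0},
    {"dx": 0,"dy": 0,"dz": 0,"turn": 0},
  ],
)

```text
time: 8.4
tool_pos: [0.5647, 0.0574, 0.0824]
tcp_rot: [-3.133, 0.233, -0.0]
wrist_force: [-0.1, -0.2, 0.5]
width: 0.375
```

```bash
python3 meas.py m4 40 180
python3 - <<'E'
from pin import *
s,(i,p,d),(j,q,e),_=pickle.load(open("m4.pkl","rb"))
pin(s,i,p,d,(.5793,.1402)); clipfit(s,i,d)
E
```

```text
t 8.4 tcp [0.5647 0.0574 0.0824] yaw_y -98.49 tilt [ 0.  0. -1.] w 0.375 q [0.06 0.2  1.98 0.   0.97 1.78] F [-0.1 -0.2  0.5]
side crop 146 169 top crop 140 120 scale 2.5
0.053 n 141 xy [0.5808 0.1382] a 79.9..90.3 mid 85.1 b -6.0..2.0 rgb [103 101  94]
0.064 n 26 xy [0.5796 0.1408] a 83.4..85.8 mid 84.6 b -3.0..-1.9 rgb [125 119 111]
0.07 n 16 xy [0.5823 0.1335] a 74.5..83.6 mid 79.1 b -7.2..-0.1 rgb [101 101  96]
0.076 n 344 xy [0.5819 0.1405] a 73.8..93.5 mid 83.7 b -7.8..4.0 rgb [151 144 135]
0.082 n 200 xy [0.5785 0.1334] a 73.1..86.1 mid 79.6 b -7.4..3.1 rgb [82 74 67]
0.088 n 49 xy [0.579  0.1402] a 82.6..86.2 mid 84.4 b -3.3..0.5 rgb [120 118 111]
0.096 n 348 xy [0.579  0.1398] a 79.7..89.2 mid 84.4 b -6.3..4.0 rgb [186 183 175]
35 n 172 b -5.7 2.0 ztop [-2.4 -0.9]
41 n 172 b -5.4 2.0 ztop [-2.4 -0.5]
47 n 169 b -5.5 1.7 ztop [-2.2 -0.6]
53 n 170 b -5.7 1.5 ztop [-1.9 -0.7]
59 n 175 b -5.7 1.6 ztop [-1.9 -0.3]
65 n 280 b -7.9 4.1 ztop [-1.1  1.3]
71 n 289 b -8.2 4.0 ztop [0.1 1.9]
77 n 167 b -7.8 3.9 ztop [-4.  2.]
83 n 351 b -6.8 0.8 ztop [-3.7  8.5]
89 n 117 b -6.3 3.3 ztop [-3.7 -2.4]
front a max [93.  93.2 93.2 93.5 93.5]
```

View pics/m4.png

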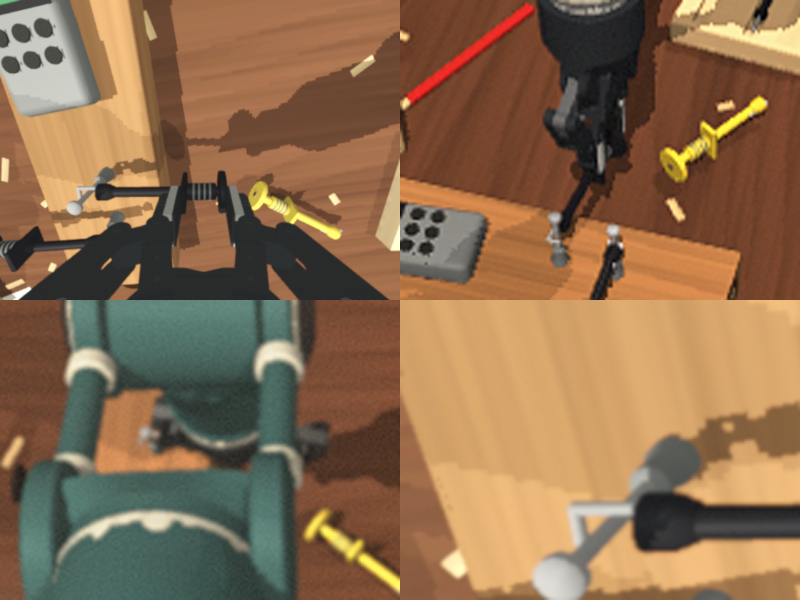

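The pin stands in the mouth at about clip x 68, y +0.7, z 0. I'll let go by opening the fingers gently.

Call:
jog_arm(
  motion=[
    {"dx": 0,"dy": 0,"dz": 0,"turn": 0},
    {"dx": 0,"dy": 0,"dz": 0,"turn": 0},
    {"dx": 0,"dy": 0,"dz": 0,"turn": 0},
  ],
  fingers=3.6,
)

```text
time: 8.8
tool_pos: [0.5646, 0.0574, 0.0822]
tcp_rot: [-3.133, 0.233, 0.0]
wrist_force: [0.4, -0.3, 0.4]
width: 0.421
```

Call:
jog_arm(
  motion=[
    {"dx": 0,"dy": 0,"dz": 0,"turn": 0},
    {"dx": 0,"dy": 0,"dz": 0,"turn": 0},
    {"dx": 0,"dy": 0,"dz": 0,"turn": 0},
  ],
  fingers=4.0,
)

```text
time: 9.05
tool_pos: [0.5646, 0.0574, 0.0822]
tcp_rot: [-3.133, 0.233, 0.0]
wrist_force: [0.1, 0.2, -0.0]
width: 0.468
```

Call:
jog_arm(
  motion=[
    {"dx": 0,"dy": 0,"dz": 0,"turn": 0},
    {"dx": 0,"dy": 0,"dz": 0,"turn": 0},
    {"dx": 0,"dy": 0,"dz": 0,"turn": 0},
  ],
  fingers=4.4,
)

```text
time: 9.3
tool_pos: [0.5646, 0.0574, 0.0823]
tcp_rot: [3.133, -0.233, 0.0]
wrist_force: [-0.1, 0.2, -0.3]
width: 0.515
```

```bash
python3 meas.py m5 40 180
python3 - <<'E'
from pin import *
s,(i,p,d),(j,q,e),_=pickle.load(open("m5.pkl","rb"))
pin(s,i,p,d,(.5793,.1402)); clipfit(s,i,d)
E
```

```text
t 9.3 tcp [0.5646 0.0574 0.0823] yaw_y -98.49 tilt [ 0. -0. -1.] w 0.515 q [ 0.06  0.2   1.98 -0.    0.97  1.78] F [-0.1  0.2 -0.3]
side crop 146 169 top crop 140 120 scale 2.5
0.053 n 150 xy [0.5805 0.1385] a 80.0..90.4 mid 85.2 b -6.0..2.2 rgb [111 110 102]
0.064 n 15 xy [0.5795 0.1408] a 83.3..86.2 mid 84.7 b -3.4..-1.7 rgb [127 124 117]
0.07 n 8 xy [0.5822 0.1314] a 74.2..83.3 mid 78.7 b -6.9..-5.3 rgb [110 101  89]
0.076 n 267 xy [0.5823 0.136 ] a 73.1..89.5 mid 81.3 b -8.6..5.3 rgb [99 92 84]
0.082 n 362 xy [0.5785 0.1356] a 73.2..86.4 mid 79.8 b -7.3..3.9 rgb [60 58 56]
0.088 n 54 xy [0.5791 0.1402] a 82.9..85.9 mid 84.4 b -3.1..0.7 rgb [130 121 110]
0.096 n 357 xy [0.5791 0.1398] a 79.8..89.4 mid 84.6 b -6.0..4.2 rgb [187 184 176]
35 n 149 b -5.4 1.5 ztop [-2.6 -0.9]
41 n 175 b -6.0 2.0 ztop [-2.1 -0.7]
47 n 174 b -5.5 1.8 ztop [-2.1 -0.6]
53 n 165 b -5.4 1.6 ztop [-2.  -0.4]
59 n 188 b -5.3 2.8 ztop [-1.8 -0.3]
65 n 189 b -6.6 2.9 ztop [-1.7 -0.1]
71 n 311 b -8.2 4.4 ztop [-0.5  2. ]
77 n 356 b -8.6 4.8 ztop [-0.2  2.6]
83 n 312 b -7.2 5.3 ztop [-2.8  9. ]
89 n 12 b -4.8 -0.2 ztop [-22.2  -3.2]
front a max [89.  89.1 89.1 89.2 89.5]
```

View pics/m5.png

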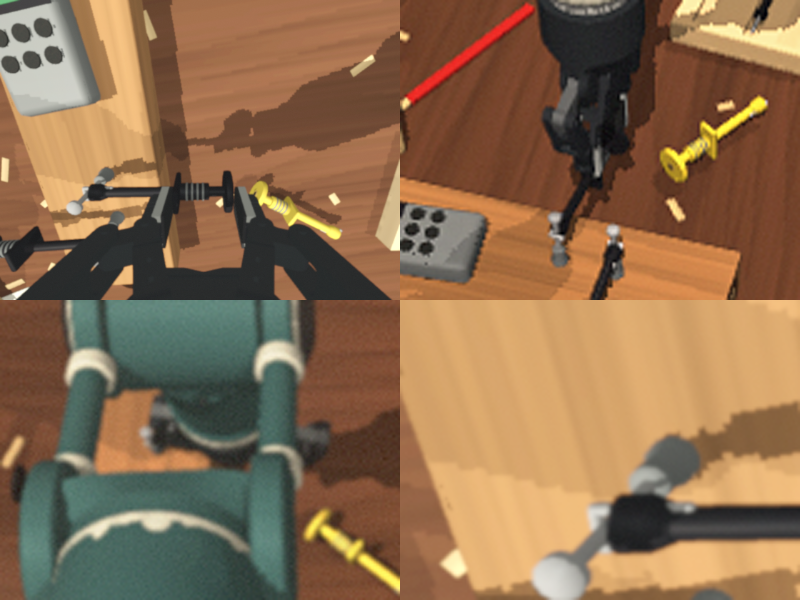

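The nose is on the pin's near side and the hook is closed on its far side, and the jaws are already clear of the clip. I'll open fully and lift straight up.

Call:
jog_arm(
  motion=[
    {"dx": 0,"dy": 0,"dz": 0,"turn": 0},
    {"dx": 0,"dy": 0,"dz": 0,"turn": 0},
    {"dx": 0,"dy": 0,"dz": 0,"turn": 0},
    {"dx": 0,"dy": 0,"dz": 0,"turn": 0},
    {"dx": 0,"dy": 0,"dz": 0,"turn": 0},
    {"dx": 0,"dy": 0,"dz": 0,"turn": 0},
  ],
  fingers=7.0,
)

```text
time: 9.95
tool_pos: [0.5646, 0.0574, 0.0823]
tcp_rot: [3.133, -0.233, -0.0]
wrist_force: [0.0, 0.8, 0.4]
width: 0.821
```

```bash
python3 meas.py m6 40 180
python3 - <<'E'
from pin import *
s,(i,p,d),(j,q,e),_=pickle.load(open("m6.pkl","rb"))
clipfit(s,i,d)
E
```

```text
t 9.95 tcp [0.5646 0.0574 0.0823] yaw_y -98.49 tilt [-0. -0. -1.] w 0.821 q [ 0.06  0.2   1.98 -0.    0.97  1.78] F [0.  0.8 0.4]
side crop 146 169 top crop 140 120 scale 2.5
35 n 106 b -5.5 1.7 ztop [-3.1 -1.2]
41 n 73 b -5.6 -1.5 ztop [-3.6 -1.4]
47 n 169 b -5.4 1.6 ztop [-2.  -0.6]
53 n 171 b -5.4 1.5 ztop [-1.7 -0.4]
59 n 178 b -5.3 3.0 ztop [-1.9 -0.2]
65 n 193 b -6.4 2.2 ztop [-1.7 -0. ]
71 n 307 b -7.9 4.6 ztop [-0.6  2.2]
77 n 359 b -8.0 4.8 ztop [-0.   2.4]
83 n 321 b -7.3 5.4 ztop [-2.9  9.1]
89 n 10 b -4.6 0.1 ztop [-22.5  -3.9]
front a max [88.7 89.  89.  89.3 89.7]
```

Call:
jog_arm(
  motion=[
    {"dx": 0,"dy": 0,"dz": 0.5,"turn": 0},
    {"dx": 0,"dy": 0,"dz": 1,"turn": 0},
    {"dx": 0,"dy": 0,"dz": 1.5,"turn": 0},
    {"dx": 0,"dy": 0,"dz": 2,"turn": 0},
    {"dx": 0,"dy": 0,"dz": 2,"turn": 0},
    {"dx": 0,"dy": 0,"dz": 2,"turn": 0},
    {"dx": 0,"dy": 0,"dz": 1,"turn": 0},
    {"dx": 0,"dy": 0,"dz": 0,"turn": 0},
    {"dx": 0,"dy": 0,"dz": 0,"turn": 0},
    {"dx": 0,"dy": 0,"dz": 0,"turn": 0},
    {"dx": 0,"dy": 0,"dz": 0,"turn": 0},
    {"dx": 0,"dy": 0,"dz": 0,"turn": 0},
  ],
)

```text
time: 11.1
tool_pos: [0.5636, 0.0574, 0.1806]
tcp_rot: [3.133, -0.232, -0.005]
wrist_force: [0.5, 0.7, 0.2]
width: 0.822
```

```bash
cat > fin.py <<'E'
from pin import *
s,(i,p,d),(j,q,e),_=pickle.load(open("m7.pkl","rb"))
R=Ro.from_rotvec(s["tcp_rot"]).as_matrix(); u=-R[:2,1]; v=np.array([-u[1],u[0]]); P=np.array([.5793,.1402])
H,W=d.shape; yy,xx=np.mgrid[0:H,0:W]; Q=withdepth(i,np.c_[xx.ravel(),yy.ravel()],d); dark=p.reshape(-1,3).max(1)<80
a=(Q[:,:2]-P)@u*1e3; b=(Q[:,:2]-P)@v*1e3
for lo in range(-125,15,7):
    k=(a>lo)&(a<lo+7)&(abs(b)<18)&(Q[:,2]>.06)&(Q[:,2]<.094)&((dark)|(a>-4))
    if k.sum()>3: print(lo,k.sum(),"b",b[k].min().round(1),b[k].max().round(1),"ztop",np.percentile(Q[k,2],97).round(4))
E
python3 meas.py m7 40 180; python3 fin.py
```

```text
t 11.1 tcp [0.5636 0.0574 0.1806] yaw_y -98.49 tilt [-0.003 -0.    -1.   ] w 0.822 q [ 0.06  0.1   1.89 -0.    1.15  1.78] F [0.5 0.7 0.2]
side crop 144 133 top crop 135 109 scale 2.5
-111 33 b -12.7 8.5 ztop 0.0914
-104 246 b -14.0 14.9 ztop 0.0915
-97 64 b -2.1 3.9 ztop 0.0803
-90 71 b -4.7 6.0 ztop 0.0827
-83 39 b -4.7 5.9 ztop 0.0824
-76 82 b -5.2 7.0 ztop 0.0835
-69 202 b -7.9 10.1 ztop 0.0939
-62 88 b -3.1 4.5 ztop 0.0813
-55 73 b -2.5 4.6 ztop 0.0813
-48 61 b -2.0 3.4 ztop 0.0818
-41 60 b -2.1 3.3 ztop 0.0814
-34 58 b -2.1 3.2 ztop 0.0818
-27 63 b -2.3 3.4 ztop 0.0822
-20 53 b -2.5 3.0 ztop 0.0823
-13 117 b -5.4 5.6 ztop 0.0845
-6 122 b -5.3 6.5 ztop 0.0878
1 45 b -3.9 7.3 ztop 0.0853
```

```bash
python3 -c "
from workcell import bot
print(bot.finish_job())"
```

```text
the job is handed in; nothing more can be done
None
```

The sprung clip is fitted on the free pin and held there by its own spring. I handed the job in at about 11 s of the 40 s. The hand-in reports no verdict.

I took the clip from the tray's y -40 pocket, pressed its plunger (fingers 32 mm apart) and lifted it. I then moved the hook sideways round the free pin and opened the jaws in small steps.

**Before letting go:** the pin stood in the hook's mouth at about clip x 68, y +0.7, z 0 mm.

**After letting go and lifting away (numbers from the wrist camera's depth image, no picture viewed):**
- **Height and level:** the clip's axis is about 78 mm above the work surface, which is 33 mm above the board. It is level to within about 1 to 2 degrees.
- **Grip:** the pin sits at about clip x 64 mm, and the wings and thumb plate are about 42 mm apart. That puts the plunger at about 3 mm, as expected with a pin caught.
- **Contact:** the gripper is open about 10 cm above the clip, with no force felt at the wrist.

None of these checks failed or disagreed. I could not measure the clip's force on the pin directly. I saw no sign of contact with the prod, the meter or the fitted clip, but I did not re-measure them at the end.

Some early arm calls were refused because rows left out values. This had no effect on the job.

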